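# Unlatch the candle carrier and load one candle in each empty well

### The arm

A 6-joint arm with a two-finger parallel gripper is mounted at the origin on a cart in front of the work surface, level with it; the furniture and walls round the work are solid. World frame = base frame: x ahead of the robot, y to its left, z up, the work surface at z = 0. Lengths are in m, angles in rad, forces in N, time in s.
With the tool pointing down it reaches from about 0.375 to 0.975 m from the base axis. Payload 3.8 kg.
Tool frame: the origin (TCP) lies between the finger pads, 19 mm behind the fingertips; this is the grasp point; z points along the fingers, y is the line along which they close (so a half turn about z gives the same grasp; the last joint's range is limited). The gripper opens to 85 mm and grips with 20 to 120 N. Pads are 22 mm wide; open, the fingers measure 114 mm over their backs; the gripper's body (76 mm by 85 mm) begins 54 mm behind the grasp point. The pads swing forward as they close: fully open they stand 13 mm farther back than shut.
Start: joints at [-1.332, 0.264, 1.604, -0, 1.274, -0.037], TCP at [0.184, -0.649, 0.25] pointing down, gripper open.
Joint ranges: [-2.63, 2.63], [-0.94, 2.18], [0.31, 2.57], [-1.31, 4.45], [0, 2.66], [-2.55, 2.55]. Speed limits (rad/s): [2.57, 2.57, 3.14, 3.14, 3.14, 3.14].

### API

Orientations are given as a rotation vector (axis times angle).
In Python, from workcell import bot, optics, finish_job, read_state gives the robot as it stands (bot), with the cameras (optics), the job as plain functions and the readings as plain functions.
- The arm moves only by the shell command python3 jog.py 'ROWS' [OPENING] [FORCE]. ROWS is a JSON object with one list for each field, all of the same length, 1 to 5, a row being the entries at one place: x, y, z (the shift in shares of the most that a row can go, 1 being 62.5 mm), rz (a turn about the tool's z in shares of pi rad (1.0 is pi rad)); each row shifts and turns the commanded pose from where the row before left it, along the tool's axes as they then stand; what a row does not reach is not made up. A row lasts 1/8 s, in which the tool goes at most 0.0625 m and 0.188 rad, less where a joint would pass 70% of its speed; a pose out of reach is approached as far as the arm can. OPENING is the opening from 0.0 (shut) to 1.0 (fully open), set as the command begins (- or left out keeps the last). The fingers move at their own pace and stop on an object; FORCE is the grip in N (left out, the last holds). Time passes only in rows, so rows that do not move let the fingers close. It prints the time, the measured TCP pose, the force, the opening and the grip force at its end. Input that does not fit is refused with a message, and nothing moves.
- read_state(): the state, without advancing time (a new reading comes with each control period).
- optics.read_camera(name): name is "scene" or "top" or "wrist"; returns the picture (400x640x3 uint8, red, green, blue); there is no depth.
- optics.camera_info(name): a dict with "intrinsics" (3x3 intrinsics, pixels), "extrinsics" (4x4, takes a point from camera to world coordinates). Camera axes: x right, y down, z forward; pixel columns grow to the right and rows downward; lengths in m; the calibration is good to about 2 mm. The wrist camera is an equidistant fisheye: a pixel r from the principal point sees the ray r / f radians off the axis. A picture is of the moment at which its call begins: read the wrist's pose just before it. camera_info takes no time and is no camera call; for the wrist camera it gives the pose at the moment of the call.
- finish_job(): hands the job in; it is judged then, once.
The state is a dict: "time": time; "q": joint angles; "joint_vel": joint speeds; "joint_torque": joint torques, N m; "tool_pos": TCP position; "tcp_rot": TCP orientation; "wrist_force": force on the tool from outside, world axes, zero at the start; "torque": the same for the moment, N m; "width": opening from 0.0 (shut) to 1.0 (fully open); "grip_force": force on a finger pad.
Only numpy, scipy, OpenCV 4.12 (cv2) and the standard library are available. Lean on these libraries where they do the work, as an engineer would, in place of code of your own. Each camera call takes 0.05 s, during which the arm holds its last target. There are 200 camera calls.

### The job

Squeeze the two orange buttons on the clear cover together to free its latch, lift the cover off the four-well carrier and set it down flat on the black mat. Then put the green, pink and blue candles upright into the three empty wells, one in each, lowering them gently rather than dropping them. Leave the cream candle in its well, never tip anything over, and leave everything else on the bench where it is.

Things in the scene. Friction and masses are not known exactly. Their poses are not given: they have to be found in the camera images.
- carrier: Grey square carrier fixed to the bench, 184x184 mm, 20 mm thick, with four round wells; origin at the centre of its underside, x and y along its sides. At the corners (84 mm out in x and y) stand 10 mm pillars, tops at 74 mm, that bear the cover; in the middle a steel keeper, 20 mm in x, 40 in y, 66 high. Insert candles with fingers closing along its x or (more room) y, not diagonally
- well0 (a point): centre of the floor of well 0 (44 mm from the carrier's centre in its +x and +y); floor 6 mm above the bench. Holds the cream candle at the start
- well1 (a point): centre of the floor of well 1 (carrier +x, -y), empty. Each well is 66 mm across and 14 mm deep, its floor 6 mm above the bench; fingertips should stay above the carrier's top face, 20 mm above the bench. Axes as the carrier's
- well2 (a point): centre of the floor of well 2 (carrier -x, +y), empty, like well 1
- well3 (a point): centre of the floor of well 3 (carrier -x, -y), empty, like well 1
- cover: Clear square cover, 190x190 mm, 0.33 kg. Origin at the centre of its skirt's lower edge; plate top 28 mm above it, grey latch housing in the middle up to 70 mm. Starts latched on the carrier, centred and turned alike, origin 50 mm above the carrier's. Lift it straight up 70 mm or more to clear everything. Put down, it stands level on its skirt
- grip (a point): TCP point for squeezing the orange buttons from above: on the cover's axis, 52 mm above its origin (fingertips just clear the plate). Button faces lie 28 mm either side along the cover's y, 24 mm wide in x, from 30 to 64 mm above the cover's origin. Close the fingers along the cover's y
- button_a (a joint): orange latch button on the cover's +y side: 0 = out (latched), grows as pushed inward, stop at 0.0065 m; its hook is free from about 0.0045 m. Spring 2 N at rest, 5.3 N fully in. Both must be in together; the squeezed pair (43 mm wide) is also the handle to lift the cover by (20 to 30 N of grip)
- button_b (a joint): the same button on the cover's -y side
- mat: Flat black rubber mat fixed to the bench, 230x230 mm, 3 mm thick; origin at the centre of its underside. The cover is set down here, in any turn
- candle_green: Green egg-shaped candle standing on its flat foot, 0.10 kg. Origin at the centre of its foot, z up. Round about z: 36 mm across at the foot, widest 54 mm at 34 mm height (over 49 mm from 15 to 44 mm height), 60 mm tall plus a thin 5 mm wick. A good grasp is from above with the TCP 38 mm above the foot
- candle_pink: Pink, the same shape as the green one
- candle_blue: Blue, the same shape as the green one
- candle_cream: Cream, the same shape as the green one; already in well 0 under the cover, to be left there
- jar: Bystander, leave alone: finished candle in a plain glass, 69 mm across, 82 tall. Origin at the centre of its underside
- frosted_cup: Bystander, leave alone: white frosted cup with a wick, 83 mm across, 158 tall. Origin at the centre of its underside
- clear_beaker: Bystander, leave alone: clear plastic measuring beaker, 80x92 mm, 119 tall. Origin at the centre of its underside
- tin: Bystander, leave alone: closed dark green tin, 96x134 mm, 46 tall. Origin at the centre of its underside
- three_wick: Bystander, leave alone: wide three-wick candle glass, 116 mm across, 128 tall with its wicks. Origin at the centre of its underside
- tape: Bystander, leave alone: roll of masking tape lying flat, 96 mm across, 25 tall. Origin at the centre of its underside
- scraper: Bystander, leave alone: purple spatula lying flat, 220 mm long, 50 wide, 16 tall. Origin at the centre of its underside

How it is judged:
On the way, in this order (a step that is already met when the one before it is completed fails the run):
1. both latch buttons are squeezed in together (value of joint each of button_a, button_b above 0.0045 m), for 0.1 s.
2. the cover stands flat on the mat, let go (horizontal distance between cover and mat below 0.06 m and z of cover in the frame of mat below 0.01 m and angle between cover's own z axis and vertical below 0.06 rad and linear speed of cover below 0.05 m/s and contact force between the fingers and cover below 0.05 N), for 0.2 s.
3. one of the three candles sits in an empty well ((((horizontal distance between candle_green and well1 below 0.017 m and z of candle_green in the frame of well1 between -0.004 and 0.006 m and angle between candle_green's own z axis and vertical below 0.15 rad) or (horizontal distance between candle_green and well2 below 0.017 m and z of candle_green in the frame of well2 between -0.004 and 0.006 m and angle between candle_green's own z axis and vertical below 0.15 rad) or (horizontal distance between candle_green and well3 below 0.017 m and z of candle_green in the frame of well3 between -0.004 and 0.006 m and angle between candle_green's own z axis and vertical below 0.15 rad)) or ((horizontal distance between candle_pink and well1 below 0.017 m and z of candle_pink in the frame of well1 between -0.004 and 0.006 m and angle between candle_pink's own z axis and vertical below 0.15 rad) or (horizontal distance between candle_pink and well2 below 0.017 m and z of candle_pink in the frame of well2 between -0.004 and 0.006 m and angle between candle_pink's own z axis and vertical below 0.15 rad) or (horizontal distance between candle_pink and well3 below 0.017 m and z of candle_pink in the frame of well3 between -0.004 and 0.006 m and angle between candle_pink's own z axis and vertical below 0.15 rad)) or ((horizontal distance between candle_blue and well1 below 0.017 m and z of candle_blue in the frame of well1 between -0.004 and 0.006 m and angle between candle_blue's own z axis and vertical below 0.15 rad) or (horizontal distance between candle_blue and well2 below 0.017 m and z of candle_blue in the frame of well2 between -0.004 and 0.006 m and angle between candle_blue's own z axis and vertical below 0.15 rad) or (horizontal distance between candle_blue and well3 below 0.017 m and z of candle_blue in the frame of well3 between -0.004 and 0.006 m and angle between candle_blue's own z axis and vertical below 0.15 rad)))), for 0.2 s.
At the end, for the whole second after the job is handed in: Green, pink and blue candle stand one each in wells 1 to 3, cream in well 0 (within 17 mm of its centre, foot within 6 mm of the floor, tilt under 0.15 rad); the cover stands level (under 0.06 rad) on the mat, within 60 mm of its centre. All released and at rest (all of step 2 and ((horizontal distance between candle_green and well1 below 0.017 m and z of candle_green in the frame of well1 between -0.004 and 0.006 m and angle between candle_green's own z axis and vertical below 0.15 rad) or (horizontal distance between candle_green and well2 below 0.017 m and z of candle_green in the frame of well2 between -0.004 and 0.006 m and angle between candle_green's own z axis and vertical below 0.15 rad) or (horizontal distance between candle_green and well3 below 0.017 m and z of candle_green in the frame of well3 between -0.004 and 0.006 m and angle between candle_green's own z axis and vertical below 0.15 rad)) and ((horizontal distance between candle_pink and well1 below 0.017 m and z of candle_pink in the frame of well1 between -0.004 and 0.006 m and angle between candle_pink's own z axis and vertical below 0.15 rad) or (horizontal distance between candle_pink and well2 below 0.017 m and z of candle_pink in the frame of well2 between -0.004 and 0.006 m and angle between candle_pink's own z axis and vertical below 0.15 rad) or (horizontal distance between candle_pink and well3 below 0.017 m and z of candle_pink in the frame of well3 between -0.004 and 0.006 m and angle between candle_pink's own z axis and vertical below 0.15 rad)) and ((horizontal distance between candle_blue and well1 below 0.017 m and z of candle_blue in the frame of well1 between -0.004 and 0.006 m and angle between candle_blue's own z axis and vertical below 0.15 rad) or (horizontal distance between candle_blue and well2 below 0.017 m and z of candle_blue in the frame of well2 between -0.004 and 0.006 m and angle between candle_blue's own z axis and vertical below 0.15 rad) or (horizontal distance between candle_blue and well3 below 0.017 m and z of candle_blue in the frame of well3 between -0.004 and 0.006 m and angle between candle_blue's own z axis and vertical below 0.15 rad)) and horizontal distance between candle_cream and well0 below 0.017 m and z of candle_cream in the frame of well0 between -0.004 and 0.006 m and angle between candle_cream's own z axis and vertical below 0.15 rad and linear speed of each of candle_green, candle_pink, candle_blue, candle_cream below 0.05 m/s and contact force between the fingers and candle_green below 0.05 N and contact force between the fingers and candle_pink below 0.05 N and contact force between the fingers and candle_blue below 0.05 N and contact force between the fingers and candle_cream below 0.05 N); the robot touches nothing.
It fails at once if a candle is dropped (moves faster than 0.7 m/s with no finger on it: a fall of more than about 25 mm) ((linear speed of candle_green above 0.7 m/s and contact force between the fingers and candle_green below 0.05 N) or (linear speed of candle_pink above 0.7 m/s and contact force between the fingers and candle_pink below 0.05 N) or (linear speed of candle_blue above 0.7 m/s and contact force between the fingers and candle_blue below 0.05 N) or (linear speed of candle_cream above 0.7 m/s and contact force between the fingers and candle_cream below 0.05 N)).
It fails at once if a candle is tipped by more than 0.7 rad (angle between any of candle_green, candle_pink, candle_blue, candle_cream's own z axis and vertical above 0.7 rad).
It fails at once if the cover is tipped by more than 0.7 rad (angle between cover's own z axis and vertical above 0.7 rad).
It fails at once if the cover is dropped (moves faster than 0.7 m/s with no finger on it or its buttons) (linear speed of cover above 0.7 m/s and contact force between the fingers and cover below 0.05 N).
It fails at once if a bystander is moved by more than 30 mm (distance of any of jar, frosted_cup, clear_beaker, tin, three_wick, tape, scraper from where it was at the start of the episode above 0.03 m).
It also fails if it takes over 72 s, if anything falls off the work surface, if the arm or the gripper's body presses on something with over 40 N, if the wrist force passes 120 N, or if a joint passes its speed limit or range.

## Working session

There is one attempt and no reset: what is moved stays moved. The work goes in short steps, Python scripts to look and compute and a shell command to move; the robot and the scene stay as the last step left them, time stands still between calls to the robot, and variables do not carry over. Pictures are saved under pics/ and viewed, at most 10 in all, crops included, and the job is handed in when it is done.

```bash
ls; mkdir -p pics
python3 - <<'E'
from workcell import bot, optics, finish_job, read_state
import cv2
for n in ("scene","top"):
    im=optics.read_camera(n); cv2.imwrite(f"pics/{n}0.png",im[:,:,::-1])
    c=optics.camera_info(n); print(n,c["intrinsics"],c["extrinsics"])
c=optics.camera_info("wrist"); print(c)
print(read_state())
E
```

```text
jog.py
pics
workcell.py
scene [[433.82204041   0.         319.52706404]
 [  0.         433.82204041 190.94525111]
 [  0.           0.           1.        ]] [[-4.60000051e-01 -4.27070021e-01  7.78467180e-01 -6.12775927e-01]
 [-8.87918888e-01  2.21294424e-01 -4.03272646e-01  5.83612616e-01]
 [-4.47881547e-05 -8.76721150e-01 -4.80998985e-01  8.29764344e-01]
 [ 0.00000000e+00  0.00000000e+00  0.00000000e+00  1.00000000e+00]]
top [[411.86334078   0.         316.27928711]
 [  0.         411.86334078 193.68356696]
 [  0.           0.           1.        ]] [[ 0.00941651 -0.98234141  0.18686004  0.32434628]
 [-0.99993175 -0.00795798  0.00855408 -0.0408737 ]
 [-0.006916   -0.18692784 -0.9823493   1.23956699]
 [ 0.          0.          0.          1.        ]]
{'intrinsics': array([[309.70691629,   0.        , 321.99928913],
       [  0.        , 309.70691629, 203.39667242],
       [  0.        ,   0.        ,   1.        ]]), 'extrinsics': array([[ 0.27245741, -0.91049396, -0.31107509,  0.26501159],
       [-0.96216644, -0.25837789, -0.08646742, -0.62680668],
       [-0.00164686,  0.3228647 , -0.9464437 ,  0.37174428],
       [ 0.        ,  0.        ,  0.        ,  1.        ]])}
{'time': 0.1, 'q': array([-1.33189551e+00,  2.64703985e-01,  1.60524963e+00, -1.06526993e-05,
        1.27370098e+00, -3.68923350e-02]), 'joint_vel': array([-2.13931457e-04, -1.39810784e-03, -3.20259611e-03, -4.50593304e-04,
        5.17783245e-05,  8.70188379e-05]), 'joint_torque': array([-2.05512083e-04, -5.16708469e+01, -3.68590987e+01, -1.50083133e-04,
        6.25580113e-03,  4.57984317e-08]), 'tool_pos': array([ 0.18366073, -0.64888119,  0.24876226]), 'tcp_rot': array([-3.10973890e+00, -4.31566219e-01,  3.42276069e-04]), 'wrist_force': array([-0.67458951, -0.09383152, -0.03775197]), 'torque': array([ 0.01951778,  0.02341734, -0.01476769]), 'grip_force': 0.0, 'width': 1.0041021069316745}
```

View pics/top0.png

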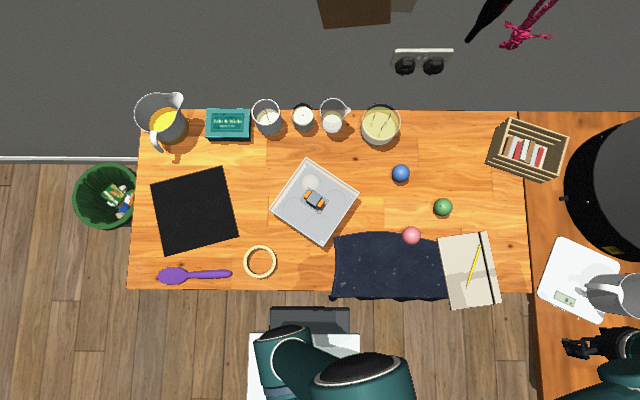

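View pics/scene0.png

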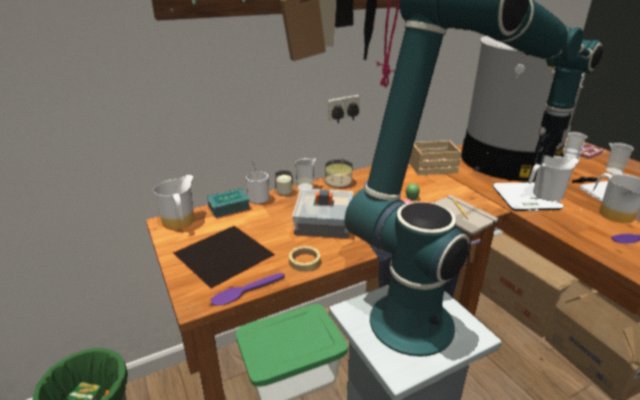

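The top view shows the cover near (315,200) with orange buttons around (313,200). The mat is at (195,211), blue at (401,173), green at (443,207) and pink at (412,235). In the scene view the arm hides pink and blue, so I'll use the wrist camera for the second view.

```bash
cat > h.py <<'E'
from workcell import bot, optics, finish_job, read_state
import cv2, numpy as np
from scipy.spatial.transform import Rotation as R
def cam(n):
    c=optics.camera_info(n); im=optics.read_camera(n); return im,c["intrinsics"],c["extrinsics"]
def rays(n,K,T,uv):
    uv=np.atleast_2d(np.asarray(uv,float)); d=(uv-K[:2,2])/K[0,0]
    if n=="wrist":
        th=np.linalg.norm(d,axis=1,keepdims=True); d=np.hstack([d/np.maximum(th,1e-9)*np.sin(th),np.cos(th)])
    else: d=np.hstack([d,np.ones((len(d),1))])
    d=d/np.linalg.norm(d,axis=1,keepdims=True)
    return T[:3,3],d@T[:3,:3].T
def plane(n,K,T,uv,z):
    o,d=rays(n,K,T,uv); return o+d*((z-o[2])/d[:,2])[:,None]
def meet(o1,d1,o2,d2):
    A=np.stack([d1,-d2],1); s=np.linalg.lstsq(A,o2-o1,rcond=None)[0]
    p,q=o1+s[0]*d1,o2+s[1]*d2; return (p+q)/2,np.linalg.norm(p-q)
HSV={"orange":((8,150,120),(18,255,255)),"green":((45,90,40),(75,255,255)),"pink":((165,70,120),(179,255,255)),"blue":((100,120,60),(120,255,255))}
def blobs(im,c,amin=15):
    h=cv2.cvtColor(im,cv2.COLOR_RGB2HSV); m=cv2.inRange(h,*HSV[c])
    k,l,s,ce=cv2.connectedComponentsWithStats(m)
    return [(ce[i].round(1).tolist(),int(s[i,4]),s[i,:4].tolist()) for i in range(1,k) if s[i,4]>=amin],m
def totool(p):
    s=read_state(); return R.from_rotvec(s["tcp_rot"]).inv().apply(np.asarray(p)-s["tool_pos"])
E
python3 - <<'E'
from h import *
im,K,T=cam("top")
h=cv2.cvtColor(im,cv2.COLOR_RGB2HSV)
for c,a in (("green",(425,190,460,225)),("pink",(395,220,430,250)),("blue",(385,158,418,190))):
    x0,y0,x1,y1=a; sub=np.zeros_like(im); sub[y0:y1,x0:x1]=im[y0:y1,x0:x1]
    for b in blobs(sub,c)[0]: print(c,b,plane("top",K,T,b[0],.034).round(4))
m=np.zeros(h.shape[:2],np.uint8); m[155:265,140:250]=(h[155:265,140:250,2]<50)*255
cs=max(cv2.findContours(m,0,2)[0],key=cv2.contourArea); r=cv2.minAreaRect(cs)
bp=cv2.boxPoints(r); print("mat",r,plane("top",K,T,[r[0]],.003),plane("top",K,T,bp,.003).round(3))
print(h[195:206,300:330,0][::2,::2]); 
cr=cv2.resize(im[150:255,260:370,::-1],None,fx=5,fy=5,interpolation=cv2.INTER_CUBIC); cv2.imwrite("pics/crop.png",cr)
E
```

```text
green ([441.3, 207.5], 155, [434, 199, 18, 17]) [[ 0.5151 -0.4001  0.034 ]]
pink ([410.7, 235.0], 193, [402, 227, 18, 17]) [[ 0.4331 -0.3072  0.034 ]]
blue ([399.9, 173.4], 183, [392, 165, 17, 17]) [[ 0.6177 -0.2809  0.034 ]]
mat ((192.8458709716797, 211.01426696777344), (72.83597564697266, 77.67135620117188), 75.25643920898438) [[0.5029247  0.34442643 0.003     ]] [[0.58  0.494 0.003]
 [0.645 0.266 0.003]
 [0.427 0.199 0.003]
 [0.367 0.42  0.003]]
[[ 80  95  13  18  13 102  99 100 100 104  99  75 110  90  90]
 [ 83 102  12  17 102  98 103  99  99 100  99 103 105  90 100]
 [102 102  98   0 101  99  98 104 101  99   5  16  98  98  90]
 [ 95  99 100  97  97 102 100 101 103 107  17  18   9  99 103]
 [ 90 105 103 100 102 103  95 102 100  12  18  16   6  99   0]
 [100  90  90 103 103 103 105 102   3  20  18  10 103 105  90]]
```

View pics/crop.png

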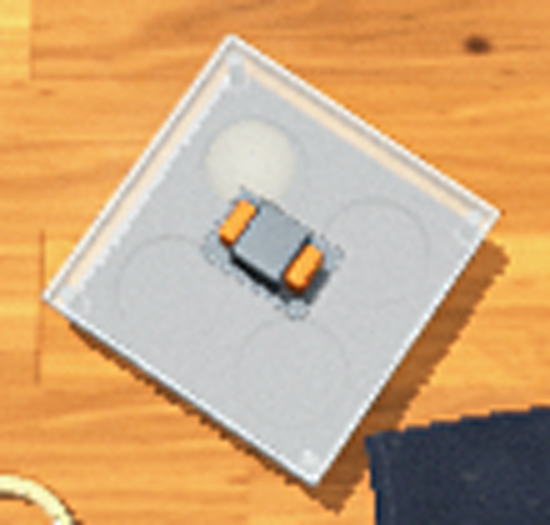

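The crop shows the four plate corners, the two buttons about (238,222) and (304,268) in the crop, and the cream candle at the upper left. That makes the carrier's yaw about -33°.

Run:
```python
from h import *
c=optics.camera_info("top");K,T=c["intrinsics"],c["extrinsics"]
u=lambda p:np.array(p)/5+[259.6,149.6]
P=plane("top",K,T,u([(231,37),(498,213),(316,485),(44,298)]),.078)
print(P.round(4),P.mean(0),[np.linalg.norm(P[i]-P[i-1]).round(4) for i in range(4)])
B=plane("top",K,T,u([(238,222),(304,268)]),.114);print(B.round(4),B.mean(0),np.linalg.norm(B[0]-B[1]))
y=P[0]-P[1]+P[3]-P[2];print("y dir deg",np.degrees(np.arctan2(y[1],y[0])),np.degrees(np.arctan2(*(B[0]-B[1])[1::-1])))
x=P[0]-P[3]+P[1]-P[2];print("x dir",np.degrees(np.arctan2(x[1],x[0])))
print("tool delta over (.53,-.26)",totool([.50,-.26,.25]))
```

```text
[[ 0.6541  0.0009  0.078 ]
 [ 0.5506 -0.1539  0.078 ]
 [ 0.3945 -0.0505  0.078 ]
 [ 0.4991  0.1054  0.078 ]] [ 0.52459817 -0.02452546  0.078     ] [np.float64(0.1869), np.float64(0.1862), np.float64(0.1873), np.float64(0.1877)]
[[ 0.5373 -0.0058  0.114 ]
 [ 0.5117 -0.0427  0.114 ]] [ 0.52453051 -0.02428021  0.114     ] 0.04494325010823566
y dir deg 56.18318775864231 55.222420794581474
x dir -33.76763086207505
tool delta over (.53,-.26) [ 0.41028211 -0.28816611 -0.00051091]
```

Units first: shifts go in shares of 62.5 mm and turns go in shares of pi rad. So 0.0456 m is 0.7296, -0.032 m is -0.512.

```bash
python3 jog.py '{"x":[0.7296,0.7296,0.7296,0.7296,0.7296],"y":[-0.512,-0.512,-0.512,-0.512,-0.512],"z":[0,0,0,0,0],"rz":[0,0,0,0,0]}' 1.0; python3 jog.py '{"x":[0.7296,0.7296,0.7296,0.7296,0],"y":[-0.512,-0.512,-0.512,-0.512,0],"z":[0,0,0,0,0],"rz":[0,0,0,0,0]}'
python3 - <<'E'
from h import *
im,K,T=cam("wrist"); cv2.imwrite("pics/w1.png",im[:,:,::-1])
im2,K2,T2=cam("top")
print(read_state()["q"])
for c in("green","pink","blue","orange"):
    print(c,blobs(im,c,60)[0])
E
```

```text
time: 0.78
tool_pos: [0.3604, -0.4318, 0.2497]
tcp_rot: [-3.112, -0.431, 0.0]
wrist_force: [0.6, -0.4, -0.8]
width: 1.003
grip_force: 0.0
time: 1.4
tool_pos: [0.5021, -0.2575, 0.2497]
tcp_rot: [-3.11, -0.44, -0.0]
wrist_force: [-1.1, -0.6, -0.6]
width: 1.0
grip_force: 0.0
[-5.23341766e-01  5.51317165e-02  1.84493861e+00 -6.44263035e-04
  1.24231346e+00  7.69960937e-01]
green [([442.5, 198.1], 1223, [422, 178, 42, 42])]
pink [([348.1, 242.5], 1020, [328, 224, 41, 39])]
blue [([380.7, 75.7], 311, [357, 61, 41, 38])]
orange [([83.5, 153.2], 14615, [0, 0, 180, 280]), ([412.8, 126.5], 84632, [144, 0, 492, 388]), ([92.7, 99.3], 115, [86, 90, 15, 20]), ([119.7, 129.8], 334, [107, 116, 29, 26]), ([65.1, 200.3], 509, [56, 181, 20, 39]), ([472.1, 389.4], 511, [454, 371, 33, 29])]
```

View pics/w1.png

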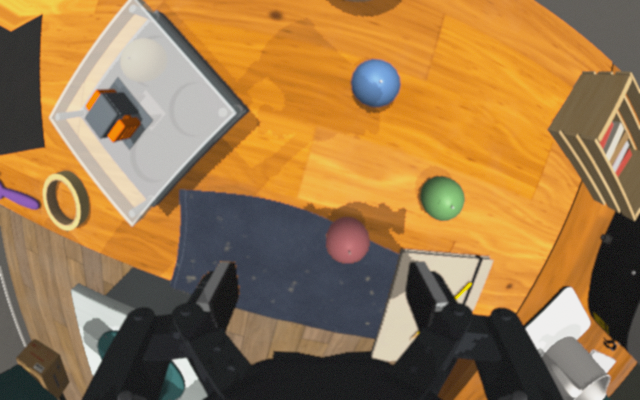

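The wrist view shows blue (376,84), green (442,198) and pink (348,241). It also shows the cover corners near (134,3), (248,110), (132,224) and (52,118), and the buttons at (97,100) and (122,130).

```bash
cat >> h.py <<'E'
HSV.update(green=((42,70,20),(85,255,255)),pink=((168,60,60),(179,255,255)),blue=((100,110,40),(120,255,255)))
def candle(im,c,box):
    x0,y0,x1,y1=box; s=np.zeros_like(im); s[y0:y1,x0:x1]=im[y0:y1,x0:x1]
    m=cv2.morphologyEx(blobs(s,c)[1],cv2.MORPH_OPEN,np.ones((3,3)))
    k=max(cv2.findContours(m,0,1)[0],key=cv2.contourArea)
    return cv2.fitEllipse(cv2.convexHull(k))
E
python3 - <<'E'
from h import *
w,K,T=cam("wrist"); t,K2,T2=cam("top")
for c,a,b in (("green",(425,190,460,225),(410,165,475,230)),("pink",(395,220,430,250),(318,210,380,275)),("blue",(385,158,418,190),(345,50,410,115))):
    e1,e2=candle(t,c,a),candle(w,c,b)
    o,d=rays("top",K2,T2,e1[0]);p,f=rays("wrist",K,T,e2[0])
    print(c,np.round(e1[0]+e1[1],1),np.round(e2[0]+e2[1],1),[v.round(4) for v in meet(o,d[0],p,f[0])],plane("top",K2,T2,e1[0],.034).round(4),plane("wrist",K,T,e2[0],.034).round(4))
u=lambda p:np.array(p)/5+[259.6,149.6]
for a,b in (((231,37),(134,3)),((498,213),(248,110)),((316,485),(132,224)),((44,298),(52,118)),((238,222),(95.5,100)),((304,268),(122,129))):
    o,d=rays("top",K2,T2,u(a));p,f=rays("wrist",K,T,b);print(*[v.round(4) for v in meet(o,d[0],p,f[0])])
print(totool([.5246-.084*0,-.0243,.25]))
E
```

```text
green [442.3 206.8  17.2  18.1] [440.7 195.2  40.3  43.8] [array([ 0.5183, -0.4053,  0.0299]), np.float64(0.0017)] [[ 0.5172 -0.4032  0.034 ]] [[ 0.5194 -0.4041  0.034 ]]Traceback (most recent call last):
  File "<stdin>", line 4, in <module>
  File "h.py", line 29, in candle
    k=max(cv2.findContours(m,0,1)[0],key=cv2.contourArea)
ValueError: max() iterable argument is empty
```

```bash
cat > m.py <<'E'
from h import *
w=cv2.imread("pics/w1.png")[:,:,::-1].copy(); c=optics.camera_info("wrist");K,T=c["intrinsics"],c["extrinsics"]
t=cv2.imread("pics/top0.png")[:,:,::-1].copy(); c=optics.camera_info("top");K2,T2=c["intrinsics"],c["extrinsics"]
for c,a,b in (("green",(425,190,460,225),(410,165,475,230)),("pink",(395,220,430,250),(318,210,380,275)),("blue",(385,158,418,190),(345,50,410,115))):
    e1,e2=candle(t,c,a),candle(w,c,b)
    o,d=rays("top",K2,T2,e1[0]);p,f=rays("wrist",K,T,e2[0])
    print(c,np.round(e1[0]+e1[1],1),np.round(e2[0]+e2[1],1),[v.round(4) for v in meet(o,d[0],p,f[0])],plane("top",K2,T2,e1[0],.034).round(4),plane("wrist",K,T,e2[0],.034).round(4))
u=lambda p:np.array(p)/5+[259.6,149.6]
for a,b in (((231,37),(134,3)),((498,213),(248,110)),((316,485),(132,224)),((44,298),(52,118)),((238,222),(95.5,100)),((304,268),(122,129))):
    o,d=rays("top",K2,T2,u(a));p,f=rays("wrist",K,T,b);print(*[v.round(4) for v in meet(o,d[0],p,f[0])])
print(totool([.5246-.084*0,-.0243,.25]))
E
python3 m.py
```

```text
green [442.4 206.9  17.1  18.1] [442.1 197.9  40.   43.9] [array([ 0.5167, -0.4025,  0.0424]), np.float64(0.0037)] [[ 0.517  -0.4033  0.034 ]] [[ 0.5158 -0.4085  0.034 ]]
pink [410.8 235.1  16.4  17.4] [346.8 242.5  41.   42.4] [array([ 0.4323, -0.3091,  0.0401]), np.float64(0.0059)] [[ 0.4328 -0.3074  0.034 ]] [[ 0.4293 -0.3134  0.034 ]]
blue [400.1 173.1  16.4  17.2] [375.4  82.6  43.8  45.4] [array([ 0.62  , -0.287 ,  0.0233]), np.float64(0.0069)] [[ 0.6186 -0.2816  0.034 ]] [[ 0.6177 -0.2886  0.034 ]]
[0.6545 0.0011 0.0618] 0.0082
[ 0.5552 -0.1608  0.037 ] 0.0088
[ 0.3942 -0.0513  0.0709] 0.0022
[0.4993 0.1062 0.0657] 0.0037
[ 0.5384 -0.006   0.1017] 0.0028
[ 0.5132 -0.0437  0.0955] 0.0036
[ 0.08845085 -0.22130595 -0.00032834]
```

Scaled: -0.0553 m is -0.8848, 0.0221 m is 0.3536, -0.178 rad / 3.1416 = -0.0567.

```bash
python3 jog.py '{"x":[0.3536,0.3536,0.3536,0.3536,0],"y":[-0.8848,-0.8848,-0.8848,-0.8848,0],"z":[0,0,0,0,0],"rz":[0,0,0,0,-0.0567]}' >/dev/null; python3 jog.py '{"x":[0,0,0,0,0],"y":[0,0,0,0,0],"z":[0,0,0,0,0],"rz":[-0.0557,-0.0557,-0.0557,-0.0557,-0.0557]}'>/dev/null;python3 jog.py '{"x":[0,0,0,0,0],"y":[0,0,0,0,0],"z":[0,0,0,0,0],"rz":[-0.0557,-0.0557,-0.0557,-0.0557,-0.0557]}'>/dev/null; python3 jog.py '{"x":[0,0,0,0],"y":[0,0,0,0],"z":[0,0,0,0],"rz":[-0.0557,-0.0557,0,0]}'
python3 - <<'E'
from h import *
im,K,T=cam("wrist"); cv2.imwrite("pics/w2.png",im[:,:,::-1]);np.savez("w2.npz",im=im,K=K,T=T)
s=read_state();print(s["q"],R.from_rotvec(s["tcp_rot"]).as_matrix().round(3))
for z in(.078,.114):print(totool([.5246,-.0243,z]))
E
```

```text
time: 3.98
tool_pos: [0.5249, -0.0246, 0.25]
tcp_rot: [-0.917, -3.005, 0.0]
wrist_force: [0.4, -0.3, 0.4]
width: 1.002
grip_force: 0.0
[-9.37740465e-02 -2.00118800e-02  1.92066928e+00 -4.16695987e-05
  1.24094525e+00 -1.07328060e+00] [[-0.83   0.557 -0.   ]
 [ 0.557  0.83  -0.   ]
 [-0.    -0.    -1.   ]]
[ 3.74799856e-04 -1.48563992e-04  1.71974216e-01]
[ 0.00037444 -0.00014998  0.13597422]
```

View pics/w2.png

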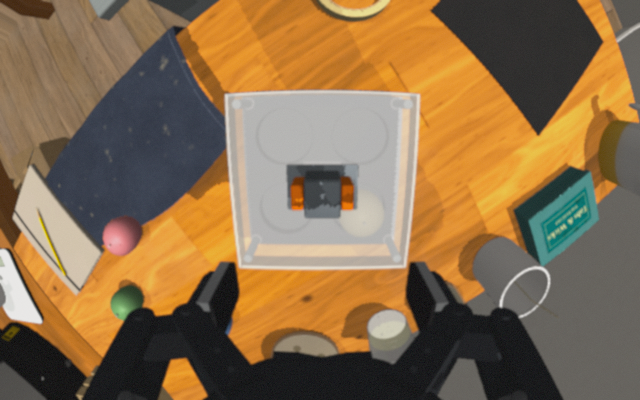

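The wrist view over the cover shows plate corners near (225,93), (419,94), (409,268) and (240,268), with the buttons at (296,193) and (348,193). The tool's y is aligned with the cover's y.

Run:
```python
from h import *
d=np.load("w2.npz");im,K,T=d["im"],d["K"],d["T"]
s=np.zeros_like(im);s[165:222,280:364]=im[165:222,280:364]
b=blobs(s,"orange",20)[0];print(b)
c=optics.camera_info("top");K2,T2=c["intrinsics"],c["extrinsics"]
u=lambda p:np.array(p)/5+[259.6,149.6]
Q=[]
for a,b in (((231,37),(409.5,268.5)),((498,213),(239.5,268.5)),((316,485),(225,93)),((44,298),(420,94)),((238,222),(348,193)),((304,268),(296,193))):
    o,e=rays("top",K2,T2,u(a));p,f=rays("wrist",K,T,b);m=meet(o,e[0],p,f[0]);Q.append(m[0]);print(*[v.round(4) for v in m])
P=plane("wrist",K,T,[(409.5,268.5),(239.5,268.5),(225,93),(420,94)],.078);print(P.round(4),P.mean(0),[np.linalg.norm(P[i]-P[i-1]).round(4) for i in range(4)])
y=P[0]-P[1]+P[3]-P[2];print(np.degrees(np.arctan2(y[1],y[0])))
B=plane("wrist",K,T,[(348,193),(296,193)],.114);print(B,B.mean(0))
```

```text
[([296.7, 196.9], 286, [291, 185, 13, 25]), ([346.9, 197.0], 276, [341, 185, 12, 25])]
[0.651  0.0026 0.0909] 0.0046
[ 0.5508 -0.1533  0.082 ] 0.0019
[ 0.3947 -0.0504  0.0748] 0.0001
[0.4998 0.1053 0.0791] 0.0017
[ 0.5407 -0.0053  0.0959] 0.0002
[ 0.5119 -0.0429  0.1078] 0.0017
[[ 0.6606  0.0041  0.078 ]
 [ 0.5531 -0.1556  0.078 ]
 [ 0.3953 -0.0496  0.078 ]
 [ 0.5009  0.1057  0.078 ]] [ 0.52746229 -0.02387732  0.078     ] [np.float64(0.1893), np.float64(0.1925), np.float64(0.19), np.float64(0.1878)]
55.9183763444298
[[ 0.53515389 -0.00366054  0.114     ]
 [ 0.50975961 -0.04144545  0.114     ]] [ 0.52245675 -0.02255299  0.114     ]
```

Scaled: 0.049 m is 0.784, 0.0008 m is 0.0128.

```bash
python3 jog.py '{"x":[0,0,0,0,0],"y":[0.0128,0,0,0,0],"z":[0.784,0.784,0.64,0.16,0],"rz":[0,0,0,0,0]}'; python3 jog.py '{"x":[0,0,0,0],"y":[0,0,0,0],"z":[0,0,0,0],"rz":[0,0,0,0]}' 0.45 25;  python3 jog.py '{"x":[0,0,0],"y":[0,0,0],"z":[0,0,0],"rz":[0,0,0]}' 0.3 28
```

```text
time: 4.65
tool_pos: [0.5256, -0.0231, 0.1021]
tcp_rot: [-0.911, -3.006, 0.0]
wrist_force: [0.5, 0.4, 1.0]
width: 0.999
grip_force: 0.0
time: 5.15
tool_pos: [0.5269, -0.0238, 0.1045]
tcp_rot: [0.909, 3.004, -0.001]
wrist_force: [-2.2, -2.4, 7.2]
width: 0.477
grip_force: 26.0
time: 5.52
tool_pos: [0.5269, -0.0238, 0.1045]
tcp_rot: [0.909, 3.004, -0.001]
wrist_force: [-2.7, -1.8, 7.2]
width: 0.481
grip_force: 27.3
```

Scaled: -0.02 m is -0.32, -0.01 m is -0.16.

```bash
python3 jog.py '{"x":[0,0,0,0],"y":[0,0,0,0],"z":[-0.08,-0.16,-0.32,0],"rz":[0,0,0,0]}'
python3 - <<'E'
from h import *
im,K,T=cam("wrist"); a=im
im,K,T=cam("scene"); cv2.imwrite("pics/l1.png",np.hstack([a[60:300,180:460],im[150:300,230:430].repeat(2,0).repeat(2,1)[:240]])[:,:,::-1])
E
```

```text
time: 6.02
tool_pos: [0.5271, -0.023, 0.1389]
tcp_rot: [0.909, 3.003, 0.002]
wrist_force: [0.7, 0.5, -3.0]
width: 0.481
grip_force: 29.0
```

View pics/l1.png

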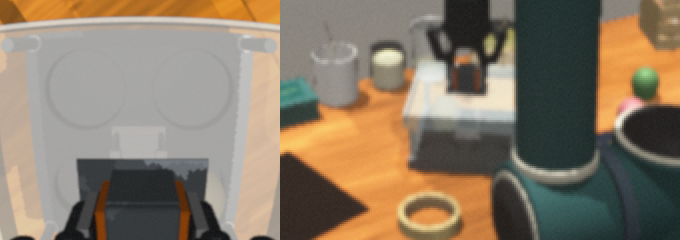

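The cover is unlatched and hanging level: the weight reads about 3 N and the scene view shows it raised. Next I lift it, carry it to the mat and align it.

Scaled: -0.033 m is -0.528.

```bash
python3 jog.py '{"x":[0,0,0,0],"y":[0,0,0,0],"z":[-0.528,-0.528,-0.528,-0.528],"rz":[0,0,0,0]}' - 30 | head -2; python3 jog.py '{"x":[0.24,0.4464,0.4464,0.4464,0.4464],"y":[0.32,0.5856,0.5856,0.5856,0.5856],"z":[0,0,0,0,0],"rz":[0,0,0,0,0]}'|head -2; python3 jog.py '{"x":[0.4464,0.4464,0.4464,0.2064],"y":[0.5856,0.5856,0.5856,0.2656],"z":[0,0,0,0],"rz":[0,0,0,0]}'|head -2; python3 jog.py '{"x":[0,0,0,0,0],"y":[0,0,0,0,0],"z":[0,0,0,0,0],"rz":[0.0414,0.0414,0.0414,0.0414,0.0414]}'|head -2;python3 jog.py '{"x":[0,0],"y":[0,0],"z":[0,0],"rz":[0,0]}'
python3 - <<'E'
from h import *
im,K,T=cam("top"); a=im[110:290,110:310].repeat(2,0).repeat(2,1)
im,K,T=cam("wrist"); cv2.imwrite("pics/l2.png",np.hstack([a[:360],im[:360,100:480]])[:,:,::-1]);print(totool([.505,.345,.055]))
s=read_state();print(R.from_rotvec(s["tcp_rot"]).as_matrix().round(3))
E
```

```text
time: 6.62
tool_pos: [0.5247, -0.0229, 0.2685]
time: 7.25
tool_pos: [0.5116, 0.1869, 0.2675]
time: 7.75
tool_pos: [0.5011, 0.3463, 0.2673]
time: 8.38
tool_pos: [0.5019, 0.3435, 0.2678]
time: 8.62
tool_pos: [0.502, 0.3439, 0.2684]
tcp_rot: [-1.82, -2.56, 0.002]
wrist_force: [0.7, 0.3, -3.6]
width: 0.48
grip_force: 31.8
[-1.14945421e-04  3.05722185e-03  2.13709872e-01]
[[-0.328  0.945 -0.   ]
 [ 0.945  0.328 -0.   ]
 [-0.    -0.    -1.   ]]
```

View pics/l2.png

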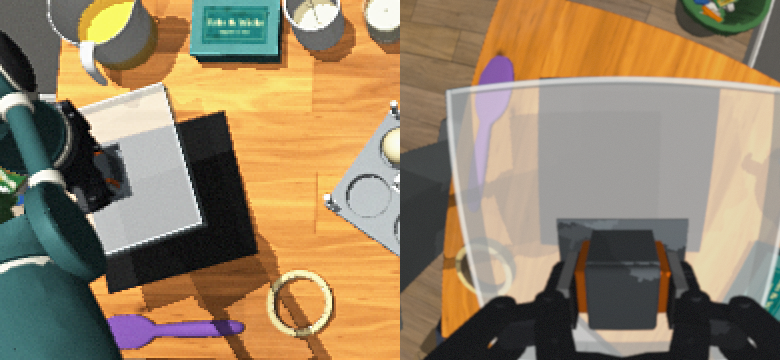

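The cover is parallel to the mat and over it, and the mat corners show through around (540,80) to (715,250). I'll lower it now.

Scaled: 0.05 m is 0.8, 0.003 m is 0.048.

```bash
python3 jog.py '{"x":[0,0,0,0,0],"y":[0.048,0,0,0,0],"z":[0.8,0.8,0.8,0.56,0.24],"rz":[0,0,0,0,0]}'|head -2; python3 jog.py '{"x":[0,0,0,0],"y":[0,0,0,0],"z":[0.08,0.064,0.032,0],"rz":[0,0,0,0]}'
```

```text
time: 9.35
tool_pos: [0.5034, 0.3443, 0.0662]
time: 9.85
tool_pos: [0.5056, 0.3457, 0.059]
tcp_rot: [1.822, 2.558, 0.002]
wrist_force: [0.1, 0.5, -2.5]
width: 0.477
grip_force: 31.8
```

Scaled: 0.002 m is 0.032.

```bash
python3 jog.py '{"x":[0,0,0],"y":[0,0,0],"z":[0.032,0,0],"rz":[0,0,0]}'|grep -E "pos|wrist"; python3 jog.py '{"x":[0,0,0],"y":[0,0,0],"z":[0.016,0,0],"rz":[0,0,0]}'|grep -E "pos|wrist"
```

```text
tool_pos: [0.5057, 0.3459, 0.0576]
wrist_force: [-1.5, -1.3, 5.7]
tool_pos: [0.5057, 0.3459, 0.0576]
wrist_force: [-4.8, -2.1, 11.2]
```

Scaled: -0.001 m is -0.016.

```bash
python3 jog.py '{"x":[0,0,0,0,0],"y":[0,0,0,0,0],"z":[-0.016,0,0,0,0],"rz":[0,0,0,0,0]}' 1.0|tail -4; python3 jog.py '{"x":[0,0,0,0],"y":[0,0,0,0],"z":[-0.32,-0.8,-0.96,-0.96],"rz":[0,0,0,0]}'|head -2
python3 - <<'E'
from h import *
s=read_state();print(s["q"],s["tool_pos"])
a=cam("wrist")[0]; b=cam("scene")[0]; cv2.imwrite("pics/l3.png",np.hstack([a[:300:,150:550],b[150:300,150:350].repeat(2,0).repeat(2,1)])[:,:,::-1])
print(totool([.46,-.30,.25]))
E
```

```text
tcp_rot: [-1.823, -2.559, 0.0]
wrist_force: [0.0, 0.0, 0.4]
width: 0.998
grip_force: 0.0
time: 11.72
tool_pos: [0.5049, 0.3453, 0.2494]
[5.59124026e-01 1.44921081e-01 1.74707830e+00 1.05645590e-05
 1.24813168e+00 2.26116758e-01] [0.5049349  0.34532966 0.24935076]
[-0.59641037 -0.25863327  0.0007598 ]
```

View pics/l3.png

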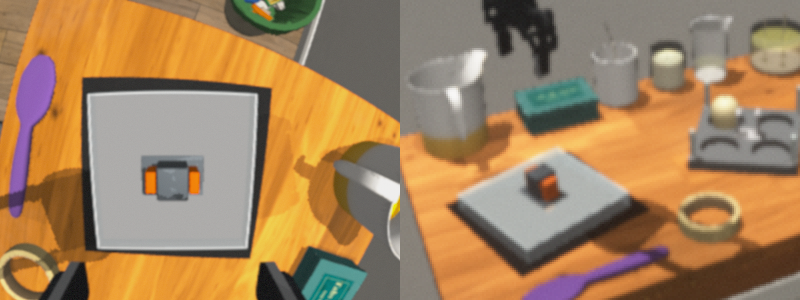

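The cover stands flat and centred on the mat, with mat showing on all sides. Next is blue.

Scaled: -0.13 rad / 3.1416 = -0.0414.

```bash
python3 jog.py '{"x":[0,0,0,0,0],"y":[0,0,0,0,0],"z":[0,0,0,0,0],"rz":[-0.0414,-0.0414,-0.0414,-0.0414,-0.0398]}' 1.0|head -1; python3 jog.py '{"x":[-0.648,-0.648,-0.648,-0.648,-0.648],"y":[-0.6672,-0.6672,-0.6672,-0.6672,-0.6672],"z":[0,0,0,0,0],"rz":[0,0,0,0,0]}'|head -2;python3 jog.py '{"x":[-0.648,-0.648,-0.648,-0.648,-0.648],"y":[-0.6672,-0.6672,-0.6672,-0.6672,-0.6672],"z":[0,0,0,0,0],"rz":[0,0,0,0,0]}'|head -2;python3 jog.py '{"x":[-0.648,0,0],"y":[-0.6672,0,0],"z":[0,0,0],"rz":[0,0,0]}'|head -3
cat > pick.py <<'E'
from h import *
import sys
c=sys.argv[1]; g=np.array([float(v) for v in sys.argv[2:4]]+[.034])
w,K,T=cam("wrist")
tp=cv2.imread("pics/top0.png")[:,:,::-1].copy(); ci=optics.camera_info("top");K2,T2=ci["intrinsics"],ci["extrinsics"]
box={"green":(425,190,460,225),"pink":(395,220,430,250),"blue":(385,158,418,190)}[c]
q=T[:3,:3].T@(g-T[:3,3]); th=np.arctan2(np.hypot(*q[:2]),q[2]); uv=K[:2,2]+K[0,0]*th*q[:2]/np.hypot(*q[:2])
x,y=np.round(uv).astype(int)
e=candle(w,c,(max(x-60,0),max(y-60,0),x+60,min(y+60,400))); f=candle(tp,c,box)
o,d=rays("wrist",K,T,e[0]);o2,d2=rays("top",K2,T2,f[0])
print("guess",uv.round(),"seen",np.round(e[0]+e[1],1),"meet",[v.round(4) for v in meet(o,d[0],o2,d2[0])])
P=plane("wrist",K,T,e[0],.034)[0];print("plane",P.round(4),"top",plane("top",K2,T2,f[0],.034)[0].round(4))
s=read_state(); print("tool delta",totool([P[0],P[1],.038]).round(4),"q",s["q"].round(2),"yaw y",np.degrees(np.arctan2(*R.from_rotvec(s["tcp_rot"]).as_matrix()[1::-1,1])))
E
python3 pick.py blue .619 -.284
```

```text
time: 12.45
time: 13.08
tool_pos: [0.5567, 0.0576, 0.2472]
time: 13.7
tool_pos: [0.6081, -0.2287, 0.2472]
time: 14.08
tool_pos: [0.618, -0.2838, 0.2463]
tcp_rot: [-0.919, -3.004, -0.001]
guess [322. 177.] seen [322.9 177.7  43.4  44. ] meet [array([ 0.6281, -0.289 , -0.004 ]), np.float64(0.0006)]
plane [ 0.6205 -0.2837  0.034 ] top [ 0.6186 -0.2816  0.034 ]
tool delta [-0.0024  0.0007  0.2083] q [-0.47  0.28  1.6   0.    1.27 -1.44] yaw y 56.05407183149681
```

```bash
cp pick.py pick2.py
python3 - <<'E'
s=open('pick.py').read()
s+='''
n=c+".npz"
import os
if os.path.exists(n):
    z=np.load(n); print("two wrist views",[v.round(4) for v in meet(z["o"],z["d"],o,d[0])])
np.savez(n,o=o,d=d[0])
'''
open('pick.py','w').write(s)
E
python3 pick.py blue .619 -.284 >/dev/null
python3 jog.py '{"x":[-0.032,0,0,0],"y":[0.0112,0,0,0],"z":[0.8,0.8,0,0],"rz":[0,0,0,0]}'|head -2; python3 pick.py blue .62 -.284
```

```text
time: 14.68
tool_pos: [0.6213, -0.2839, 0.148]
guess [321. 203.] seen [320.7 203.   59.5  63.3] meet [array([ 0.6127, -0.2777,  0.0591]), np.float64(0.0023)]
plane [ 0.62   -0.2838  0.034 ] top [ 0.6186 -0.2816  0.034 ]
tool delta [ 0.0026 -0.0006  0.1112] q [-0.47  0.35  1.68  0.    1.1  -1.44] yaw y 56.09369582233529
two wrist views [array([ 0.6207, -0.2841,  0.0318]), np.float64(0.0003)]
```

Two wrist views put blue's middle at z = 0.032, so it stands on the bench.

Scaled: 0.05 m is 0.8, 0.045 m is 0.72.

```bash
python3 jog.py '{"x":[0.032,0,0,0],"y":[-0.0096,0,0,0],"z":[0.8,0.72,0.24,0],"rz":[0,0,0,0]}'|head -2; python3 jog.py '{"x":[0,0,0,0],"y":[0,0,0,0],"z":[0,0,0,0],"rz":[0,0,0,0]}' 0.3 25; python3 jog.py '{"x":[0,0,0,0],"y":[0,0,0,0],"z":[-0.48,-0.8,-0.8,0],"rz":[0,0,0,0]}'
python3 - <<'E'
from h import *
t,K,T=cam("top"); cv2.imwrite("pics/t2.png",cv2.resize(t[145:260,250:380,::-1],None,fx=5,fy=5,interpolation=cv2.INTER_CUBIC))
a=np.radians(-33.9);A=np.array([[np.cos(a),-np.sin(a)],[np.sin(a),np.cos(a)]])
for n,v in (("w0",(.044,.044)),("w1",(.044,-.044)),("w2",(-.044,.044)),("w3",(-.044,-.044))):
    p=A@v+[.5255,-.024];print(n,p.round(4),totool([p[0],p[1],.044]).round(4))
E
```

```text
time: 15.22
tool_pos: [0.6189, -0.2841, 0.037]
time: 15.72
tool_pos: [0.6202, -0.2848, 0.0391]
tcp_rot: [0.916, 3.0, -0.001]
wrist_force: [-0.4, 0.0, 7.2]
width: 0.614
grip_force: 26.0
time: 16.23
tool_pos: [0.6221, -0.2858, 0.1737]
tcp_rot: [0.914, 2.993, -0.003]
wrist_force: [0.9, 0.6, -0.6]
width: 0.612
grip_force: 26.9
w0 [ 0.5866 -0.012 ] [0.1814 0.2073 0.1252]
w1 [ 0.5375 -0.0851] [0.1813 0.1193 0.1251]
w2 [0.5135 0.0371] [0.2694 0.2072 0.1245]
w3 [ 0.4644 -0.036 ] [0.2693 0.1192 0.1244]
```

View pics/t2.png

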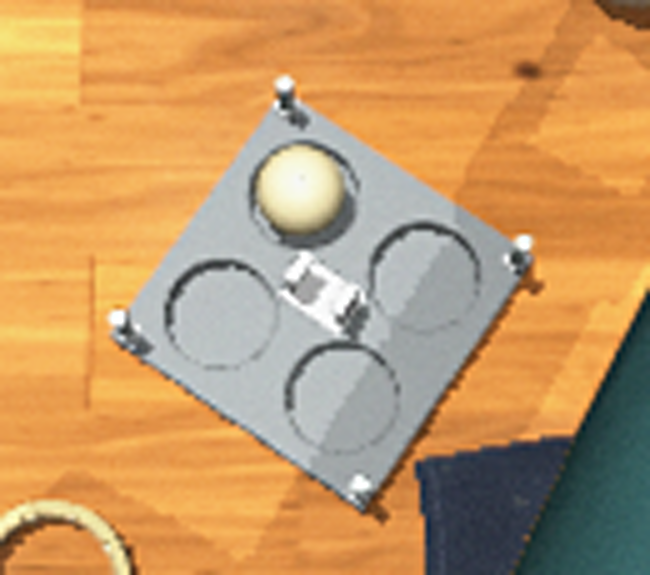

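The crop shows the open wells as well1 (425,276), well2 (221,314) and well3 (343,397), with cream undisturbed in well0 at (302,190).

Run:
```python
from h import *
c=optics.camera_info("top");K,T=c["intrinsics"],c["extrinsics"]
u=np.array([(425,276),(221,314),(343,397)])/5+[249.6,144.6]
P=plane("top",K,T,u,.02);print(P.round(4))
for i in range(3):print(i+1,totool([P[i,0],P[i,1],.044]).round(4))
print((P[0]+P[1])/2, np.linalg.norm(P[1]-P[0]),read_state()["wrist_force"],read_state()["width"])
```

```text
[[ 0.5381 -0.0855  0.02  ]
 [ 0.5139  0.0367  0.02  ]
 [ 0.4646 -0.0368  0.02  ]]
1 [0.1805 0.1193 0.1251]
2 [0.2688 0.2072 0.1245]
3 [0.2686 0.1186 0.1244]
[ 0.52600721 -0.0243856   0.02      ] 0.12454874833464015 [-0.05953067 -0.72867531 -1.99514521] 0.6113851187416809
```

Scaled: 0.0448 m is 0.7168, 0.0345 m is 0.552.

```bash
python3 jog.py '{"x":[0.48,0.7168,0.7168,0.7168,0.7168],"y":[0.384,0.552,0.552,0.552,0.552],"z":[0,0,0,0,0],"rz":[0,0,0,0,0]}'|head -1;python3 jog.py '{"x":[0.7168,0.2368,0,0],"y":[0.552,0.1712,0,0],"z":[0,0,0,0],"rz":[0,0,0,0]}'
python3 - <<'E'
from h import *
print(totool([.5139,.0367,.044]).round(4))
w,K,T=cam("wrist");cv2.imwrite("pics/w3.png",w[:,:,::-1])
E
```

```text
time: 16.9
time: 17.4
tool_pos: [0.5114, 0.0372, 0.1656]
tcp_rot: [-0.918, -3.004, 0.001]
wrist_force: [0.1, 0.0, -0.6]
width: 0.609
grip_force: 26.9
[-0.0023  0.0011  0.1216]
```

Scaled: 0.04 m is 0.64, 0.025 m is 0.4.

```bash
python3 jog.py '{"x":[-0.032,0,0,0,0],"y":[0.016,0,0,0,0],"z":[0.64,0.64,0.4,0.128,0],"rz":[0,0,0,0,0]}'|grep -E "pos|wrist";python3 jog.py '{"x":[0,0,0],"y":[0,0,0],"z":[0.064,0,0],"rz":[0,0,0]}'|grep -E "pos|wrist"
```

```text
tool_pos: [0.5136, 0.0371, 0.0529]
wrist_force: [-0.2, 0.3, -0.5]
tool_pos: [0.5138, 0.0379, 0.0497]
wrist_force: [-0.1, -0.3, -1.1]
```

```bash
python3 -c "
from h import *
print(totool([.5139,.0367,.045]).round(4))"
```

```text
[-0.0007 -0.001   0.0047]
```

Scaled: 0.003 m is 0.048, -0.001 m is -0.016.

```bash
python3 jog.py '{"x":[0,0,0],"y":[-0.016,0,0],"z":[0.048,0,0],"rz":[0,0,0]}'|grep -E "pos|wrist";python3 jog.py '{"x":[0,0,0],"y":[0,0,0],"z":[0.024,0,0],"rz":[0,0,0]}'|grep -E "pos|wrist"
```

```text
tool_pos: [0.5126, 0.0371, 0.0459]
wrist_force: [0.4, -0.2, -2.1]
tool_pos: [0.513, 0.0371, 0.0451]
wrist_force: [-3.4, 0.2, 6.1]
```

Units first: shifts go in shares of 62.5 mm and turns go in shares of pi rad. So -0.06 m is -0.96, -0.0554 m is -0.8864.

```bash
python3 jog.py '{"x":[0,0,0],"y":[0,0,0],"z":[0,0,0],"rz":[0,0,0]}' 0.8|tail -2; python3 jog.py '{"x":[0,0,0,0],"y":[0,0,0,0],"z":[-0.32,-0.88,-0.96,-0.96],"rz":[0,0,0,0]}'|head -2; python3 jog.py '{"x":[-0.3344,-0.3344,-0.3344,-0.3344,-0.3344],"y":[-0.8864,-0.8864,-0.8864,-0.8864,-0.8864],"z":[0,0,0,0,0],"rz":[0,0,0,0,0]}' 1.0|head -1;python3 jog.py '{"x":[-0.3344,0,0],"y":[-0.8864,0,0],"z":[0,0,0],"rz":[0,0,0]}'|head -3; python3 pick.py pink .4323 -.309; python3 jog.py '{"x":[0,0,0,0],"y":[0,0,0,0],"z":[0.72,0.72,0,0],"rz":[0,0,0,0]}'|head -2; python3 pick.py pink .4323 -.309
python3 -c "
from h import *
t,K,T=cam('top');cv2.imwrite('pics/t3.png',t[:,:,::-1]);c=np.zeros_like(t);c[180:245,265:345]=t[180:245,265:345];print(blobs(c,'blue',30)[0])
for b in blobs(c,'blue',30)[0]: print(plane('top',K,T,b[0],.04))"
```

```text
width: 0.807
grip_force: 0.0
time: 20.08
tool_pos: [0.5124, 0.037, 0.241]
time: 20.7
time: 21.08
tool_pos: [0.4308, -0.3085, 0.2391]
tcp_rot: [-0.919, -3.003, -0.002]
guess [322. 179.] seen [323.2 183.7  37.1  43.9] meet [array([ 0.4327, -0.3064,  0.0491]), np.float64(0.0051)]
plane [ 0.4374 -0.3109  0.034 ] top [ 0.4328 -0.3074  0.034 ]
tool delta [-0.0071  0.0009  0.2011] q [-0.67 -0.    1.92  0.    1.22 -1.65] yaw y 56.04941076848348
time: 21.62
tool_pos: [0.4322, -0.3083, 0.1509]
guess [321. 204.] seen [319.1 196.2  45.7  60.3] meet [array([ 0.436 , -0.3146, -0.0036]), np.float64(0.0022)]
plane [ 0.426  -0.3066  0.034 ] top [ 0.4328 -0.3074  0.034 ]
tool delta [ 0.0073 -0.0017  0.1138] q [-0.67  0.08  2.01  0.    1.05 -1.65] yaw y 56.11214791600766
two wrist views [array([ 0.4834, -0.3444, -0.1804]), np.float64(0.006)]
[([292.4, 206.9], 229, [284, 198, 18, 18])]
[[0.51229429 0.03959563 0.04      ]]
```

```bash
python3 -c "
from h import *
w,K,T=cam('wrist');np.savez('wp.npz',im=w,K=K,T=T);h=cv2.cvtColor(w,cv2.COLOR_RGB2HSV)
print(h[160:250:4,320].tolist());print(h[204,280:364:4].tolist())"
```

```text
[[113, 60, 93], [108, 71, 93], [114, 44, 93], [0, 100, 128], [179, 103, 153], [179, 102, 163], [179, 101, 176], [179, 103, 183], [179, 104, 192], [179, 103, 200], [179, 101, 209], [179, 96, 217], [179, 94, 222], [179, 98, 216], [0, 78, 170], [179, 101, 164], [179, 103, 179], [179, 95, 235], [179, 99, 226], [15, 155, 238], [21, 175, 246], [20, 171, 245], [20, 173, 246]]
[[110, 63, 97], [113, 62, 98], [113, 59, 95], [179, 104, 152], [178, 106, 173], [179, 105, 184], [179, 104, 192], [179, 105, 200], [179, 103, 206], [179, 100, 214], [179, 96, 217], [0, 98, 214], [179, 100, 206], [179, 103, 200], [0, 102, 193], [178, 105, 182], [179, 100, 148], [179, 103, 141], [179, 100, 127], [18, 175, 245], [19, 177, 244]]
```

```bash
rm -f pink.npz
python3 - <<'E'
s=open('h.py').read()
s=s.replace("m=cv2.inRange(h,*HSV[c])\n","m=cv2.inRange(h,*HSV[c])\n    if c=='pink': m|=cv2.inRange(h,(0,60,60),(4,135,255))\n")
open('h.py','w').write(s)
E
python3 pick.py pink .4323 -.309; python3 jog.py '{"x":[0,0,0,0],"y":[0,0,0,0],"z":[-0.72,-0.72,0,0],"rz":[0,0,0,0]}'|head -2; python3 pick.py pink .4323 -.309
```

```text
guess [322. 202.] seen [322.  202.4  63.2  65.4] meet [array([ 0.4334, -0.3088,  0.0314]), np.float64(0.0016)]
plane [ 0.4328 -0.3091  0.034 ] top [ 0.433  -0.3074  0.034 ]
tool delta [0.0003 0.0005 0.1138] q [-0.67  0.08  2.01  0.    1.05 -1.65] yaw y 56.061313887043
time: 22.32
tool_pos: [0.4311, -0.3089, 0.2402]
guess [322. 178.] seen [322.4 178.3  47.6  48.6] meet [array([ 0.4341, -0.3098,  0.026 ]), np.float64(0.0013)]
plane [ 0.4328 -0.3092  0.034 ] top [ 0.433  -0.3074  0.034 ]
tool delta [-0.0024  0.0006  0.201 ] q [-0.67 -0.    1.93  0.    1.22 -1.65] yaw y 56.02874082737888
two wrist views [array([ 0.4328, -0.3092,  0.034 ]), np.float64(0.0)]
```

Pink's middle is at z = 0.034, standing on the bench with no raised foot. I'll grasp it.

Scaled: 0.055 m is 0.88, 0.03 m is 0.48.

```bash
python3 jog.py '{"x":[0,0,0,0,0],"y":[0.008,0,0,0,0],"z":[0.88,0.88,0.88,0.48,0.096],"rz":[0,0,0,0,0]}'|head -2;python3 jog.py '{"x":[0],"y":[0],"z":[0],"rz":[0]}'|head -2; python3 jog.py '{"x":[0,0,0,0],"y":[0,0,0,0],"z":[0,0,0,0],"rz":[0,0,0,0]}' 0.3 25; python3 jog.py '{"x":[0,0,0,0,0],"y":[0,0,0,0,0],"z":[-0.48,-0.8,-0.8,0,0],"rz":[0,0,0,0,0]}'
python3 -c "
from h import *
print(totool([.4646,-.0368,.044]).round(4))"
```

```text
time: 23.0
tool_pos: [0.4282, -0.3058, 0.0344]
time: 23.12
tool_pos: [0.4311, -0.3081, 0.0381]
time: 23.62
tool_pos: [0.4325, -0.3092, 0.0404]
tcp_rot: [0.917, 3.002, -0.002]
wrist_force: [-0.8, 0.8, 6.1]
width: 0.609
grip_force: 26.2
time: 24.25
tool_pos: [0.431, -0.308, 0.1683]
tcp_rot: [-0.918, -3.005, -0.0]
wrist_force: [-0.1, 1.1, -1.9]
width: 0.609
grip_force: 27.4
[0.1236 0.2437 0.1243]
```

Scaled: 0.0487 m is 0.7792, 0.0247 m is 0.3952.

```bash
python3 jog.py '{"x":[0.24,0.3952,0.3952,0.3952,0.3952],"y":[0.48,0.7792,0.7792,0.7792,0.7792],"z":[0,0,0,0,0],"rz":[0,0,0,0,0]}'|head -1;python3 jog.py '{"x":[0.1552,0,0],"y":[0.2992,0,0],"z":[0,0,0],"rz":[0,0,0]}'|head -2;python3 jog.py '{"x":[0,0,0,0,0],"y":[0,0,0,0,0],"z":[0.64,0.64,0.4,0.128,0],"rz":[0,0,0,0,0]}'|grep -E "pos|wrist";python3 -c "
from h import *
print(totool([.4646,-.0368,.0464]).round(4))"
```

```text
time: 24.88
time: 25.25
tool_pos: [0.4639, -0.0377, 0.1671]
tool_pos: [0.4647, -0.038, 0.0552]
wrist_force: [-0.5, 0.7, -1.0]
[0.0008 0.001  0.0088]
```

Scaled: 0.005 m is 0.08, 0.003 m is 0.048.

```bash
python3 jog.py '{"x":[0,0,0,0],"y":[0.016,0,0,0],"z":[0.08,0.048,0,0],"rz":[0,0,0,0]}'|grep -E "pos|wrist";python3 jog.py '{"x":[0,0,0],"y":[0,0,0],"z":[0.024,0,0],"rz":[0,0,0]}'|grep -E "pos|wrist"
```

```text
tool_pos: [0.4657, -0.0365, 0.0478]
wrist_force: [0.2, 0.2, -1.3]
tool_pos: [0.4659, -0.0365, 0.0465]
wrist_force: [-1.6, 0.0, 4.9]
```

Scaled: -0.06 m is -0.96, -0.0395 m is -0.632.

```bash
python3 jog.py '{"x":[0,0,0],"y":[0,0,0],"z":[0,0,0],"rz":[0,0,0]}' 0.8|tail -2; python3 jog.py '{"x":[0,0,0,0],"y":[0,0,0,0],"z":[-0.32,-0.88,-0.96,-0.96],"rz":[0,0,0,0]}'|head -2; python3 jog.py '{"x":[-0.568,-0.568,-0.568,-0.568,-0.568],"y":[-0.632,-0.632,-0.632,-0.632,-0.632],"z":[0,0,0,0,0],"rz":[0,0,0,0,0]}' 1.0|head -1;python3 jog.py '{"x":[-0.568,-0.568,0,0],"y":[-0.632,-0.632,0,0],"z":[0,0,0,0],"rz":[0,0,0,0]}'|head -3; python3 pick.py green .5185 -.4045; python3 jog.py '{"x":[0,0,0,0],"y":[0,0,0,0],"z":[0.72,0.72,0,0],"rz":[0,0,0,0]}'|head -2; python3 pick.py green .5185 -.4045
```

```text
width: 0.796
grip_force: 0.0
time: 27.62
tool_pos: [0.4651, -0.0365, 0.2426]
time: 28.25
time: 28.75
tool_pos: [0.5168, -0.4043, 0.2402]
tcp_rot: [-0.918, -3.003, -0.002]
guess [322. 179.] seen [321.3 179.3  44.9  46.5] meet [array([ 0.5198, -0.4072,  0.0223]), np.float64(0.0018)]
plane [ 0.5182 -0.4058  0.034 ] top [ 0.517  -0.4033  0.034 ]
tool delta [-0.0026 -0.0011  0.2024] q [-0.7   0.23  1.66  0.    1.25 -1.68] yaw y 56.04908048474577
time: 29.3
tool_pos: [0.518, -0.4043, 0.1528]
guess [322. 203.] seen [320.3 203.4  60.8  63.4] meet [array([ 0.5186, -0.4057,  0.0293]), np.float64(0.0023)]
plane [ 0.518  -0.4056  0.034 ] top [ 0.517  -0.4033  0.034 ]
tool delta [ 0.0005 -0.0007  0.1158] q [-0.7   0.3   1.74  0.    1.1  -1.68] yaw y 56.08275231609889
two wrist views [array([ 0.5188, -0.4062,  0.0314]), np.float64(0.0)]
```

Green's middle is at z = 0.031, also on the bench.

Scaled: 0.05 m is 0.8, 0.045 m is 0.72.

```bash
python3 jog.py '{"x":[0,0,0,0,0],"y":[-0.016,0,0,0,0],"z":[0.8,0.72,0.304,0,0],"rz":[0,0,0,0,0]}'|head -2; python3 jog.py '{"x":[0,0,0,0],"y":[0,0,0,0],"z":[0,0,0,0],"rz":[0,0,0,0]}' 0.3 25; python3 jog.py '{"x":[0,0,0,0,0],"y":[0,0,0,0,0],"z":[-0.48,-0.8,-0.8,0,0],"rz":[0,0,0,0,0]}'
python3 -c "
from h import *
print(totool([.5381,-.0855,.044]).round(4))"
```

```text
time: 29.98
tool_pos: [0.5183, -0.4069, 0.0397]
time: 30.48
tool_pos: [0.5175, -0.4062, 0.0389]
tcp_rot: [0.917, 3.002, -0.002]
wrist_force: [-0.1, 1.1, 5.5]
width: 0.611
grip_force: 26.1
time: 31.1
tool_pos: [0.5161, -0.4052, 0.1666]
tcp_rot: [-0.917, -3.004, -0.0]
wrist_force: [-0.4, 0.4, -1.5]
width: 0.611
grip_force: 27.0
[0.1603 0.2774 0.1227]
```

Scaled: 0.0462 m is 0.7392, 0.0267 m is 0.4272.

```bash
python3 jog.py '{"x":[0.24,0.4272,0.4272,0.4272,0.4272],"y":[0.416,0.7392,0.7392,0.7392,0.7392],"z":[0,0,0,0,0],"rz":[0,0,0,0,0]}'|head -1;python3 jog.py '{"x":[0.4272,0.1872,0,0],"y":[0.7392,0.3232,0,0],"z":[0,0,0,0],"rz":[0,0,0,0]}'|head -2;python3 jog.py '{"x":[0,0,0,0,0],"y":[0,0,0,0,0],"z":[0.64,0.64,0.4,0.128,0],"rz":[0,0,0,0,0]}'|grep -E "pos|wrist";python3 -c "
from h import *
print(totool([.5381,-.0855,.045]).round(4))"
```

```text
time: 31.72
time: 32.22
tool_pos: [0.5376, -0.0864, 0.1654]
tool_pos: [0.5383, -0.0869, 0.0536]
wrist_force: [0.7, -0.1, -0.7]
[0.0009 0.0011 0.0086]
```

Scaled: 0.005 m is 0.08, 0.003 m is 0.048.

```bash
python3 jog.py '{"x":[0,0,0,0],"y":[0.016,0,0,0],"z":[0.08,0.048,0,0],"rz":[0,0,0,0]}'|grep -E "pos|wrist";python3 jog.py '{"x":[0,0,0],"y":[0,0,0],"z":[0.024,0,0],"rz":[0,0,0]}'|grep -E "pos|wrist"
```

```text
tool_pos: [0.5393, -0.0852, 0.0463]
wrist_force: [0.9, -0.4, -0.7]
tool_pos: [0.5394, -0.0852, 0.0448]
wrist_force: [0.1, 0.9, 3.5]
```

Scaled: -0.06 m is -0.96, -0.055 m is -0.88.

```bash
python3 jog.py '{"x":[0,0,0],"y":[0,0,0],"z":[0,0,0],"rz":[0,0,0]}' 0.8|tail -2; python3 jog.py '{"x":[0,0,0,0],"y":[0,0,0,0],"z":[-0.32,-0.88,-0.96,-0.96],"rz":[0,0,0,0]}'|head -2; python3 jog.py '{"x":[-0.48,-0.48,-0.48,-0.48,0],"y":[-0.72,-0.72,-0.72,-0.72,0],"z":[0,0,0,0,0],"rz":[0,0,0,0,0]}'
python3 - <<'E'
from h import *
t,K,T=cam("top")
cv2.imwrite("pics/end.png",cv2.resize(t[110:290,130:390,::-1],None,fx=3,fy=3,interpolation=cv2.INTER_CUBIC))
for c in ("green","pink","blue"):
    s=np.zeros_like(t);s[165:245,270:350]=t[165:245,270:350]
    for b in blobs(s,c,40)[0]: print(c,b,plane("top",K,T,b[0],.04).round(3))
E
```

```text
width: 0.803
grip_force: 0.0
time: 34.6
tool_pos: [0.5387, -0.0852, 0.241]
time: 35.22
tool_pos: [0.5375, -0.3052, 0.2391]
tcp_rot: [0.924, 3.003, -0.002]
wrist_force: [0.5, 1.0, -0.4]
width: 0.8
grip_force: 0.0
green ([334.2, 198.3], 239, [326, 190, 17, 18]) [[ 0.539 -0.084  0.04 ]]
pink ([317.6, 222.5], 240, [309, 214, 18, 18]) [[ 0.467 -0.035  0.04 ]]
blue ([292.4, 207.0], 223, [284, 198, 18, 18]) [[0.512 0.04  0.04 ]]
```

View pics/end.png

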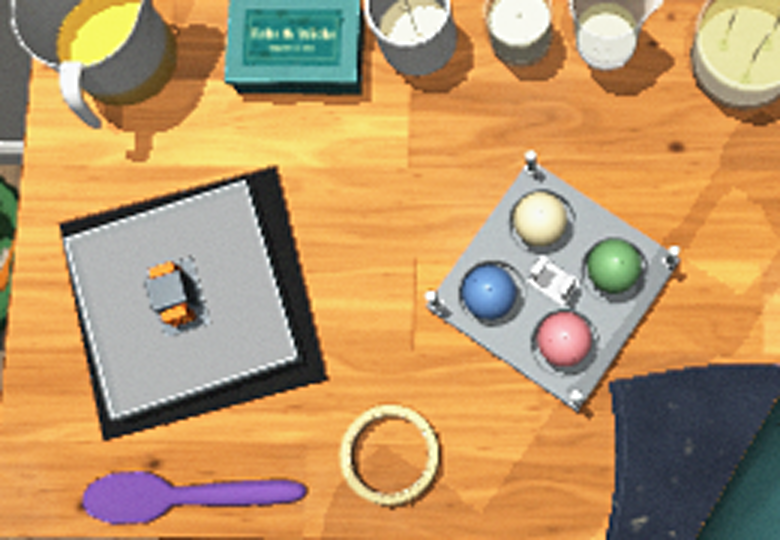

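The picture shows blue (488,292), green (613,265) and pink (565,339) upright in their wells and cream in well0. The cover is flat on the mat, and nothing else has moved.

```bash
python3 -c "
from workcell import bot, optics, finish_job, read_state
print(finish_job())"
```

```text
the job is handed in; nothing more can be done
None
```

The job is handed in at about 35 s on the robot's clock: the cover is flat on the mat, and the blue, pink and green candles are upright in wells 2, 3 and 1 with cream still in well 0; `finish_job()` returned no verdict.

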